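Prop a tilting circuit-board frame and hold it upright

ROBOT

A 7-joint arm with a two-finger parallel gripper is mounted at the origin on the work surface. World frame = base frame: x ahead of the robot, y to its left, z up, the work surface at z = 0. Lengths are in mm, angles in rad, forces in N, time in s.
With the tool pointing down it reaches from about 400 to 850 mm from the base axis. Payload 4.5 kg.
Tool frame: the origin (TCP) lies on the centre line of the jaws, within the pads' length; the fingertips stand 22 mm ahead of it and the grasp point (between the pads) lies 3 mm ahead of it (finger_overhang is the z of the fingertips in the tool frame, in mm); z points along the fingers, y is the line along which they close (so a half turn about z gives the same grasp; the last joint's range is limited). The gripper opens to 88 mm and grips with 3 to 60 N. Pads are 18 mm wide; open, the fingers measure 123 mm over their backs; the gripper's body (75 mm by 187 mm) begins 45 mm behind the grasp point.
Start: joints at [-1.252, 0.689, -0.195, 1.565, 0.157, 0.902, -0.215], TCP at [175.583, 599.852, 260.743] pointing down, gripper open.
Joint ranges: [-3.01, 3.01], [-0.46, 2.08], [-1.47, 1.51], [0.13, 2.56], [-1, 4.14], [0.04, 2.09], [-2.66, 2.66]. Speed limits (rad/s): [2.57, 2.57, 3.14, 3.14, 3.14, 3.14, 3.14].

INTERFACE

Orientations are given as a unit quaternion [x, y, z, w].
In Python, from workcell import * gives the robot as it stands.
- The arm moves only by the tool carry_out, never from a script. Its argument "moves" is a list of rows, each an object with "dp": the shift along the world's x, y, z in cm, a list of three; "delta_rot": the turn, a rotation vector about the world's x, y, z in rad, a list of three. In form: [{"dp": [x, y, z], "delta_rot": [rx, ry, rz]}, ...]. A call has 1 to 8 rows; each row shifts and turns the commanded pose from where the row before left it; what a row does not reach is not made up. A row lasts 1/10 s, in which the tool goes at most 50 mm and 8.59 degrees, less where a joint would pass 70% of its speed; a pose out of reach is approached as far as the arm can. A call is refused whole if a number of a shift passes 5 or a number of a turn 0.15, either way. A call with a gripper value outside its range is refused whole. "hand" is the closure in counts, from 0 (fully open) to 255 (shut), set as the call begins (left out, the last holds). The fingers move at their own pace and stop on an object; the grip force is fixed at half the most. Time passes only in rows, so rows that do not move let the fingers close. It gives the time, the measured TCP pose, the force, the opening and the grip force at its end, in the units of the state.
- get_state(): the state, without advancing time (a new reading comes with each control period).
- grab_frame(name): name is "side" or "top" or "wrist"; returns the picture (384x512x3 uint8, blue, green, red); there is no depth.
- get_calibration(name): a dict with "fx", "fy", "cx", "cy" (pixels), "rvec" (rotation vector, rad) and "tvec" (3), from world to camera coordinates, as OpenCV has them. Camera axes: x right, y down, z forward; pixel columns grow to the right and rows downward; lengths in mm; the calibration is good to about 2 mm. A picture is of the moment at which its call begins: read the wrist's pose just before it. get_calibration takes no time and is no camera call; for the wrist camera it gives the pose at the moment of the call.
- close_job(): hands the job in; it is judged then, once.
Trained networks look in the newest picture that a camera, given by its name, has taken for a name from the list of things; names that differ only in an ending like _2 or _b are one class to them, and where a whole thing is asked for, a point or a joint stands for the part that bears it (a point fixed in the world has none). Each returns a list of dicts, best first, with "confidence" (0 to 1); they miss things now and then, are a little off and sometimes report something else, mostly with a low value. They report only what shows in the picture. A call takes as long as a camera call.
- recognise(query, camera): "point" ([x, y, z] in mm, in world coordinates, good to about 4 mm: the middle of the surface that is visible of it).
- silhouettes(query, camera): "mask" (384x512 bool, what is visible of it).
The state is a dict: "time": time; "joints": joint angles; "joint_velocities": joint speeds; "tau": joint torques, N m; "tool_pos": TCP position; "tcp_rot": TCP orientation; "contact_force": force on the tool from outside, world axes, zero at the start; "torque": the same for the moment, N m; "finger_gap": opening from 0.0 (shut) to 1.0 (fully open); "grip_force": force on a finger pad.
Only numpy, scipy, OpenCV 4.12 (cv2) and the standard library are available. Lean on these libraries where they do the work, as an engineer would, in place of code of your own. Each camera call takes 0.05 s, during which the arm holds its last target. There are 200 camera calls.

TASK

Get the tilting board frame ready for work: first clear the small parts basket out of the kickstand's way by hanging it by its handle on the twin-pronged hook stand, without tipping its parts out, and let go of it. Then flip the frame's kickstand from up to fully down over its centre, take the frame by its top rail, bring it upright and finish while still holding the rail with the frame upright, because it tips back as soon as it is let go. Leave the other things on the bench where they are.

Things in the scene. Friction and masses are not known exactly. Their poses are not given: they have to be found in the camera images.
- basket: Loose white plastic open basket of small black parts, 84 (x) x 116 (y) x 50 mm high, 0.15 to 0.31 kg, with a rigid upright wire handle (bail) over it. Origin at the centre of its underside, z up. It starts standing on the bench in front of the frame, just where the kickstand comes down.
- basket_bail (a point): Middle of the handle's top bar, 130 mm above the basket's underside. The bar is round steel, 10 mm thick, runs along the basket's y; its two uprights stand at y = +-56.5 mm, leaving an opening 103 mm wide and 75 mm high between the basket's rim and the bar.
- hook: Fixed hook stand: base plate 130 x 140 x 14 mm, 16 mm post 220 mm tall, two parallel 8 mm prongs at y = +-34 mm. Origin on the bench at the post. The prongs run level from the post to its -x for 78 mm, centre line at z = 210 mm, then turn up 18 mm; tips 88 mm out, their tops at z = 232 mm. The handle's bar goes over both prongs, from the -x side.
- hook_seat (a point): Where the middle of the handle's bar should come to rest: between the prongs, 45 mm from the post along the stand's -x, 219 mm above the bench (bar centre height when resting). Axes as the stand's; anywhere between post and upturned tips will do.
- base: Fixed steel base plate of the board frame, 130 (x from -45 to +85 mm) x 200 (y) x 16 mm. Origin on the bench under the frame's hinge; x points away from the robot side (the way the frame tips back), y along the hinge.
- frame_hinge (a point): Centre of the frame's hinge line, 30 mm above the bench; the line runs along the base's y.
- frame (a joint): Tilt of the frame about its hinge line, rad: 0 upright, positive tipped back towards the base's +x; it starts resting on its back stop at 0.42 and has a front stop at -0.02. Weight behind it (a transformer) always tips it back: at the rail it needs a pull of about 2 N near upright to 5 N when tipped back.
- rail: The frame's top rail: round steel bar 16 mm thick and 172 mm long along y, origin at its middle, 200 mm above the hinge line in the frame. It is carried by an upright 14 mm thick at each end; below it the circuit board begins 46 mm lower. It goes with the frame and turns freely in its ends, so a grip on it need not turn as the frame tilts.
- kickstand (a joint): Kickstand angle, rad: 0 up (its start, lying beside the frame), about 2.24 fully down. It swings in the base's x-z plane, from up forward to -x and down. Its own heavy foot keeps it up before the centre (leg vertical, about 0.57 while the frame rests tipped back) and drops it down after; moving it takes under 2 N at the foot.
- kick_pivot (a point): Kickstand pivot: 130 mm along -y from the frame's middle and 44 mm above the hinge line in the frame.
- kick_foot (a point): Centre of the kickstand's foot: a black rubber roll 16 mm thick and 40 mm long along y, 130 mm from the pivot at the end of a 10 mm steel leg. With the kickstand at q and the frame at t the leg leans q - 0.15 - t from vertical towards the base's -x. Free space around; as it comes down the leg lies behind (+x of) the foot. Down and upright, it is just over the bench.
- board_a: Loose green circuit board with black relays, 100 x 130 x 26 mm, lying on the bench; a bystander. Origin at the centre of its underside.
- board_b: A second such circuit board, bystander.
- spray: Spray can, 52 mm thick, 165 mm tall, standing behind, bystander.
- carton: Small open white carton 100 x 140 x 40 mm, bystander.
- screwdriver: Screwdriver lying on the bench, about 160 mm long, bystander.

How it is judged:
By the outcome, as a careful person would: the job done as asked, in the order asked, and still so for the second after the job is handed in, while the arm keeps its last pose, push and grip.
It also fails if it takes over 64 s, if anything falls off the work surface, if the arm or the gripper's body presses on something with over 40 N, if the wrist force passes 120 N, or if a joint passes its speed limit or range.

## Working session

There is one attempt and no reset: what is moved stays moved. The work goes in short steps, Python scripts to look and compute and a tool call to move; the robot and the scene stay as the last step left them, time stands still between calls to the robot, and variables do not carry over. Pictures are saved under pics/ and viewed, at most 10 in all, crops included, and the job is handed in when it is done.

Besides the shell and the picture viewer there is one more tool, called by a JSON object that holds its "name" and its "arguments". carry_out: Moves the arm, as the interface text tells. Its arguments: {"type":"object","properties":{"moves":{"type":"array","items":{"type":"object","properties":{"dp":{"type":"array","items":{"type":"number"}},"delta_rot":{"type":"array","items":{"type":"number"}}}}},"hand":{"type":"number"}},"required":["moves"]}

```bash
mkdir -p pics; cat > h.py <<'E'
from workcell import *
import numpy as np, cv2
from scipy.spatial.transform import Rotation as R
def P(cam):
    c=get_calibration(cam); return np.array([[c['fx'],0,c['cx']],[0,c['fy'],c['cy']],[0,0,1]]),np.array(c['rvec'],float).ravel(),np.array(c['tvec'],float).ravel()
def onplane(cam,px,ax,val):
    K,r,t=P(cam); M=cv2.Rodrigues(r)[0]; o=-M.T@t
    d=M.T@np.linalg.inv(K)@np.array([px[0],px[1],1.]); s=(val-o[ax])/d[ax]; return o+s*d
def proj(cam,pts):
    K,r,t=P(cam); return cv2.projectPoints(np.array(pts,float).reshape(-1,1,3),r,t,K,None)[0].reshape(-1,2)
E
python3 - <<'E'
from h import *
a=grab_frame('side');b=grab_frame('top')
cv2.imwrite('pics/a.png',a);cv2.imwrite('pics/b.png',b)
for c in('top','side'):
  for q in ['basket','basket_bail','hook','base','rail','kick_foot','kick_pivot','frame','board_a','carton','spray']:
    try: print(c,q,[(np.round(d['point']).tolist(),round(d['confidence'],2)) for d in recognise(q,c)[:2]])
    except Exception as e: print(c,q,e)
s=get_state();print(s)
E
```

```text
top basket [([434.0, 102.0, 17.0], 0.7)]
top basket_bail [([435.0, 99.0, 9.0], 0.68)]
top hook [([631.0, -299.0, 12.0], 0.92)]
top base [([603.0, 198.0, 106.0], 0.67), ([612.0, 198.0, 131.0], 0.62)]
top rail [([645.0, 190.0, 222.0], 0.97), ([354.0, -195.0, 8.0], 0.27)]
top kick_foot [([610.0, 66.0, 159.0], 0.59)]
top kick_pivot [([617.0, 192.0, 130.0], 0.89), ([300.0, 272.0, 11.0], 0.31)]
top frame [([613.0, 198.0, 132.0], 0.83), ([434.0, 101.0, 17.0], 0.68)]
top board_a [([302.0, 268.0, 12.0], 0.83), ([353.0, -193.0, 7.0], 0.8)]
top carton [([507.0, 403.0, 5.0], 0.9)]
top spray [([705.0, -84.0, 154.0], 0.74), ([436.0, 99.0, 14.0], 0.58)]
side basket [([432.0, 98.0, 26.0], 0.8)]
side basket_bail [([433.0, 96.0, 31.0], 0.63), ([299.0, 258.0, 7.0], 0.17)]
side hook [([630.0, -309.0, 12.0], 0.73), ([352.0, -201.0, 7.0], 0.62)]
side base [([701.0, -105.0, 105.0], 0.72), ([594.0, 166.0, 89.0], 0.63)]
side rail [([649.0, 187.0, 219.0], 0.6)]
side kick_foot [([602.0, 65.0, 134.0], 0.52)]
side kick_pivot [([601.0, 174.0, 128.0], 0.84)]
side frame [([606.0, 172.0, 123.0], 0.82)]
side board_a 
[... 195 characters left out ...]
8910413, -0.1945761 ,  1.565305  ,  0.15731355,
        0.90249706, -0.2151115 ]), 'joint_velocities': array([-2.64284564e-04, -3.04933692e-04,  1.83122054e-03, -2.72333049e-05,
       -1.48063320e-03, -1.20388049e-03,  6.79981725e-04]), 'tau': array([-8.16404572e-04, -5.27497709e+01, -1.26741014e+00, -1.53746009e+01,
       -5.19920932e-02, -7.29338371e-04,  1.90338693e-05]), 'tool_pos': array([175.59376901, 599.84739618, 260.73819436]), 'tcp_rot': array([1.41913289e-01, 9.89879092e-01, 3.42698575e-05, 1.18796623e-05]), 'contact_force': array([-0.59424314,  0.64532617, -0.32167276]), 'torque': array([-0.03086145,  0.06626908, -0.00426488]), 'grip_force': 0.0, 'finger_gap': 1.00108705197288}
```

View pics/a.png

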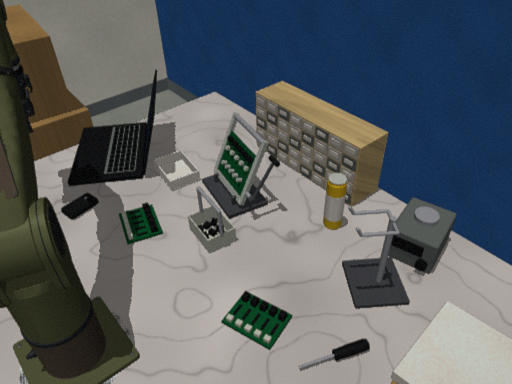

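View pics/b.png

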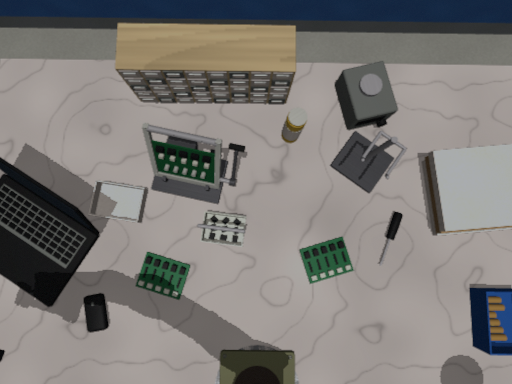

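The side view shows the basket at (212,230), the frame at (238,170), and the hook stand at (378,260). In the top view they are at (225,228), (185,165) and (375,155). I'll zoom in on both.

```bash
python3 - <<'E'
from h import *
a=cv2.imread('pics/a.png');b=cv2.imread('pics/b.png')
def cr(im,x,y,w,h): return cv2.resize(im[y:y+h,x:x+w],(400,300),interpolation=cv2.INTER_CUBIC)
m=np.vstack([np.hstack([cr(b,140,120,133,100+0),cr(b,320,110,100,75)]),np.hstack([cr(a,170,100,133,100+0) if 0 else cr(a,180,110,120,90),cr(a,335,190,100+33,100)])])
# top-left also shift to include basket
m[:300,:400]=cr(b,135,120,173,130)
m[300:,:400]=cr(a,180,105,200,150)
cv2.imwrite('pics/c.png',m)
E
```

```text
(no output)
```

View pics/c.png

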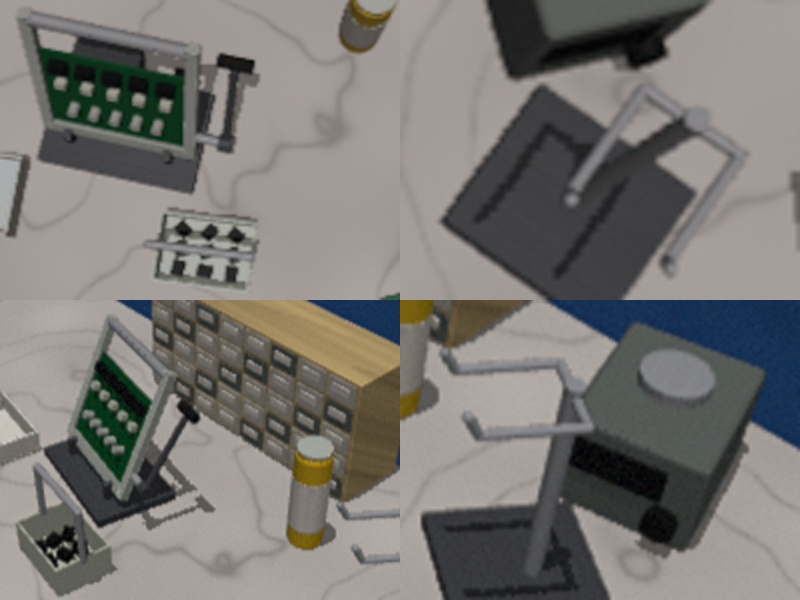

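The picture is clear. In the top view the post top is at px (394,139.5) and the prong tips are at (363,159.5) and (387,176). The rail ends are at (147,126.5) and (219,141.6), the foot at (237,147), and the bail bar runs from (200,226) to (244,230).

```bash
python3 - <<'E'
from h import *
f=lambda px,z:onplane('top',px,2,z).round(1)
print('post',f((394.2,139.5),220),'tips',f((363,159.5),230),f((387,176.3),230))
print('rail',f((147.1,126.5),213),f((219.3,141.6),213))
print('bail',f((199,225.5),130),f((244,230),130))
bx=lambda x,y:(135+x/2.312,120+y/2.312)
print('basketrim',[f(bx(*p),50) for p in[(165,207),(259,218),(250,290),(153,280)]])
print('base front',[f(bx(*p),16) for p in[(38,160),(194,192)]])
print('foot',[f(bx(*p),175) for p in[(218,60),(254,66)]])
print('hookbase',[f((320+x/4,110+y/4),14) for x,y in[(142,85),(295,190),(43,218)]])
m=silhouettes('rail','top')[0]['mask'];ys,xs=np.nonzero(m);print('mask',xs.mean(),ys.mean(),f((xs.mean(),ys.mean()),213))
E
```

```text
post [ 645.  -307.3  220. ] tips [ 594.2 -229.9  230. ] [ 556.  -283.4  230. ]
rail [670.7 272.4 213. ] [636.4 101.  213. ]
bail [441.4 154.1 130. ] [431.7  40.5 130. ]
basketrim [array([487.7, 145.8,  50. ]), array([476. ,  33.2,  50. ]), array([390.8,  42.7,  50. ]), array([401. , 157.7,  50. ])]
base front [array([546.7, 309.7,  16. ]), array([509.2, 114.2,  16. ])]
foot [array([636.1,  79.3, 175. ]), array([630.1,  40.9, 175. ])]
hookbase [array([ 727.3, -283.8,   14. ]), array([ 649.8, -393.7,   14. ]), array([ 626.5, -209.2,   14. ])]
mask 181.7017208413002 135.13001912045888 [650.8 189.9 213. ]
```

{"name": "carry_out", "arguments": {"moves": [{"dp": [1, -4.7, 0], "delta_rot": [0, 0, -0.137]}, {"dp": [1, -4.7, 0], "delta_rot": [0, 0, -0.137]}, {"dp": [1, -4.7, 0], "delta_rot": [0, 0, -0.137]}, {"dp": [1, -4.7, 0], "delta_rot": [0, 0, -0.137]}, {"dp": [3.4, -3.6, 0], "delta_rot": [0, 0, -0.137]}, {"dp": [3.4, -3.6, 0], "delta_rot": [0, 0, -0.137]}, {"dp": [3.4, -3.6, 0], "delta_rot": [0, 0, -0.137]}, {"dp": [3.4, -3.6, 0], "delta_rot": [0, 0, -0.137]}], "hand": 0}}

```text
time: 2.05
tool_pos: [352.8, 266.6, 261.1]
tcp_rot: [0.639, 0.769, 0.001, 0.0]
contact_force: [0.0, 1.7, -0.1]
finger_gap: 1.002
grip_force: 0.0
```

{"name": "carry_out", "arguments": {"moves": [{"dp": [2, -4.3, -0.5], "delta_rot": [0, 0, -0.137]}, {"dp": [2, -4.3, -0.5], "delta_rot": [0, 0, -0.137]}, {"dp": [2, -4.3, -1], "delta_rot": [0, 0, 0]}, {"dp": [2.4, -4.1, -1], "delta_rot": [0, 0, 0]}, {"dp": [0, 0, -3], "delta_rot": [0, 0, 0]}, {"dp": [0, 0, 0], "delta_rot": [0, 0, 0]}]}}

```text
time: 2.65
tool_pos: [434.6, 96.1, 198.8]
tcp_rot: [0.737, 0.676, -0.002, -0.001]
contact_force: [0.0, 1.1, 0.5]
finger_gap: 0.999
grip_force: 0.0
```

```bash
python3 - <<'E'
from h import *
s=get_state();print(s['tool_pos'],s['tcp_rot'],s['joints'].round(2))
w=grab_frame('wrist');c=proj('wrist',[[436.5,97.3,130],[441.4,154.1,130],[431.7,40.5,130]]);print(c)
cv2.imwrite('pics/d.png',w)
E
```

```text
[434.63909391  96.11790829 198.82054057] [ 0.73732505  0.67553382 -0.00219261 -0.00101331] [-0.38  0.58  0.09  2.16 -0.12  0.41 -0.28]
[[258.45654693 211.71602984]
 [258.85815758 130.37064725]
 [258.24878369 280.07645721]]
```

View pics/d.png

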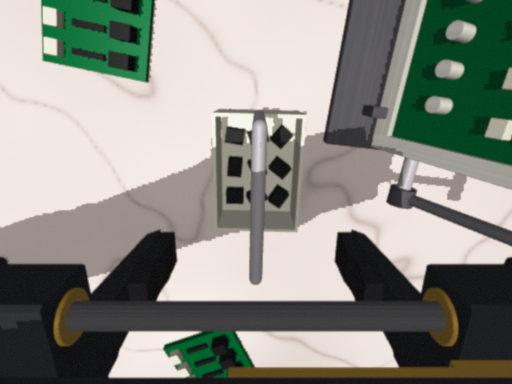

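The wrist view confirms the bail: the bar runs from (260,120) to (256,280), against a predicted column of 258, centred between the fingers. Next I descend and grip.

{"name": "carry_out", "arguments": {"moves": [{"dp": [0.1, 0, -3.4]}, {"dp": [0, 0, -3.4]}, {"dp": [0, 0, 0]}]}}

```text
$.moves[0]: bad value
```

{"name": "carry_out", "arguments": {"moves": [{"dp": [0, 0, 0]}, {"dp": [0, 0, 0]}, {"dp": [0, 0, 0]}, {"dp": [0, 0, 0]}, {"dp": [0, 0, 0]}, {"dp": [0, 0, 0]}], "hand": 255}}

```text
$.moves[0]: bad value
```

{"name": "carry_out", "arguments": {"moves": [{"dp": [0.1, 0, -3.4], "delta_rot": [0, 0, 0]}, {"dp": [0, 0, -3.4], "delta_rot": [0, 0, 0]}, {"dp": [0, 0, 0], "delta_rot": [0, 0, 0]}]}}

```text
time: 3.0
tool_pos: [434.8, 99.3, 131.1]
tcp_rot: [0.735, 0.678, -0.002, -0.002]
contact_force: [-0.7, -0.3, 0.7]
finger_gap: 1.005
grip_force: 0.0
```

{"name": "carry_out", "arguments": {"moves": [{"dp": [0, 0, 0], "delta_rot": [0, 0, 0]}, {"dp": [0, 0, 0], "delta_rot": [0, 0, 0]}, {"dp": [0, 0, 0], "delta_rot": [0, 0, 0]}, {"dp": [0, 0, 0], "delta_rot": [0, 0, 0]}, {"dp": [0, 0, 0], "delta_rot": [0, 0, 0]}, {"dp": [0, 0, 0], "delta_rot": [0, 0, 0]}], "hand": 255}}

```text
time: 3.6
tool_pos: [436.7, 97.9, 133.1]
tcp_rot: [0.736, 0.677, 0.0, 0.0]
contact_force: [-0.7, -0.5, 0.5]
finger_gap: 0.479
grip_force: 0.0
```

{"name": "carry_out", "arguments": {"moves": [{"dp": [0, 0, 0], "delta_rot": [0, 0, 0]}, {"dp": [0, 0, 0], "delta_rot": [0, 0, 0]}, {"dp": [0, 0, 0], "delta_rot": [0, 0, 0]}, {"dp": [0, 0, 0], "delta_rot": [0, 0, 0]}, {"dp": [0, 0, 0], "delta_rot": [0, 0, 0]}, {"dp": [0, 0, 0], "delta_rot": [0, 0, 0]}]}}

```text
time: 4.2
tool_pos: [436.4, 97.8, 132.6]
tcp_rot: [0.736, 0.677, -0.0, -0.0]
contact_force: [0.2, -0.6, -1.7]
finger_gap: 0.093
grip_force: 29.7
```

{"name": "carry_out", "arguments": {"moves": [{"dp": [0, 0, 0.7], "delta_rot": [0, 0, 0]}, {"dp": [0, 0, 1.5], "delta_rot": [0, 0, 0]}, {"dp": [0, 0, 2.2], "delta_rot": [0, 0, 0]}, {"dp": [0, 0, 2.5], "delta_rot": [0, 0, 0]}, {"dp": [0, 0, 2.3], "delta_rot": [0, 0, 0]}, {"dp": [0, 0, 1.7], "delta_rot": [0, 0, 0]}, {"dp": [0, 0, 0.8], "delta_rot": [0, 0, 0]}, {"dp": [0, 0, 0.3], "delta_rot": [0, 0, 0]}]}}

```text
time: 5.0
tool_pos: [436.7, 97.9, 253.5]
tcp_rot: [0.736, 0.677, 0.001, 0.0]
contact_force: [0.2, 0.7, -1.8]
finger_gap: 0.099
grip_force: 29.7
```

{"name": "carry_out", "arguments": {"moves": [{"dp": [0.14, -0.48, 0], "delta_rot": [0, 0, 0]}, {"dp": [0.34, -1.15, 0], "delta_rot": [0, 0, -0.02]}, {"dp": [0.56, -1.92, 0], "delta_rot": [0, 0, -0.04]}, {"dp": [0.73, -2.5, 0], "delta_rot": [0, 0, -0.045]}, {"dp": [0.78, -2.69, 0], "delta_rot": [0, 0, -0.045]}, {"dp": [0.78, -2.69, 0], "delta_rot": [0, 0, -0.045]}, {"dp": [0.78, -2.69, 0], "delta_rot": [0, 0, -0.045]}, {"dp": [0.78, -2.69, 0], "delta_rot": [0, 0, -0.045]}]}}

```text
time: 5.8
tool_pos: [485.0, -72.7, 251.8]
tcp_rot: [0.826, 0.564, -0.001, -0.0]
contact_force: [0.7, -0.3, -1.4]
finger_gap: 0.09
grip_force: 29.7
```

{"name": "carry_out", "arguments": {"moves": [{"dp": [0.78, -2.69, 0], "delta_rot": [0, 0, -0.045]}, {"dp": [0.78, -2.69, 0], "delta_rot": [0, 0, -0.045]}, {"dp": [0.78, -2.69, 0], "delta_rot": [0, 0, -0.045]}, {"dp": [0.73, -2.5, 0], "delta_rot": [0, 0, -0.045]}, {"dp": [0.62, -2.11, 0], "delta_rot": [0, 0, -0.04]}, {"dp": [0.45, -1.54, 0], "delta_rot": [0, 0, -0.032]}, {"dp": [0.25, -0.86, 0], "delta_rot": [0, 0, 0]}, {"dp": [0.14, -0.48, 0], "delta_rot": [0, 0, 0]}]}}

```text
time: 6.6
tool_pos: [530.4, -226.5, 252.1]
tcp_rot: [0.889, 0.457, -0.0, -0.0]
contact_force: [-0.0, 0.3, -1.4]
finger_gap: 0.098
grip_force: 29.7
```

```bash
python3 - <<'E'
from h import *
s=get_state();print(s['tool_pos'],s['tcp_rot'],s['joints'].round(2),s['time'])
w=grab_frame('wrist');a=grab_frame('side')
m=np.hstack([cv2.resize(w,(400,300)),cv2.resize(a[140:320,250:490],(400,300),interpolation=cv2.INTER_CUBIC)])
print(proj('wrist',[[575,-256.6,230],[594.2,-229.9,230],[556,-283.4,230],[645,-307.3,220],[531,-226,250]])*400/512)
cv2.imwrite('pics/e.png',m)
E
```

```text
[ 530.42323136 -226.54173229  252.14467721] [ 8.89415231e-01  4.57099774e-01 -4.39649015e-04 -3.88401179e-04] [ 0.19  0.64  0.23  1.74 -0.2   0.78 -0.11] 6.6
[[275.818468   190.82872842]
 [281.11331105 147.01714391]
 [271.45236351 229.37325435]
 [386.62100342 184.80055362]
 [200.49519741 207.67301861]]
```

View pics/e.png

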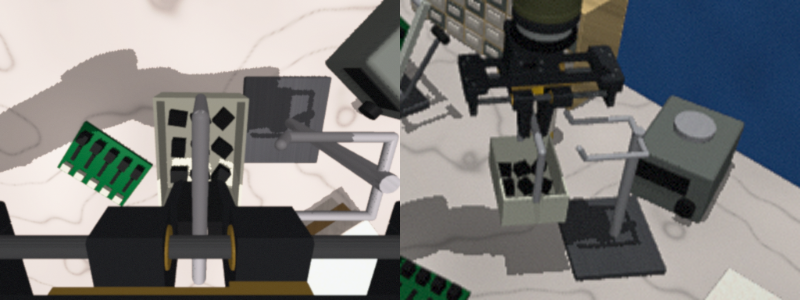

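The left wrist panel shows the prong tip at (283,143), predicted (281,147), and the post top at (388,183), predicted (387,185). The hook agrees with the estimate to about 2 mm, and the parts are still in the basket. Next I slide the bar over the prongs.

{"name": "carry_out", "arguments": {"moves": [{"dp": [0.6, -0.4, 0], "delta_rot": [0, 0, 0]}, {"dp": [1, -0.7, 0], "delta_rot": [0, 0, 0]}, {"dp": [1.2, -0.85, 0], "delta_rot": [0, 0, 0]}, {"dp": [1.2, -0.85, 0], "delta_rot": [0, 0, 0]}, {"dp": [1.1, -0.8, 0], "delta_rot": [0, 0, 0]}, {"dp": [0.9, -0.65, 0], "delta_rot": [0, 0, 0]}, {"dp": [0.5, -0.35, 0], "delta_rot": [0, 0, 0]}, {"dp": [0, 0, 0], "delta_rot": [0, 0, 0]}]}}

```text
time: 7.5
tool_pos: [596.4, -271.6, 252.6]
tcp_rot: [0.889, 0.458, 0.0, 0.0]
contact_force: [-0.3, -0.4, -1.4]
finger_gap: 0.099
grip_force: 29.8
```

{"name": "carry_out", "arguments": {"moves": [{"dp": [0, 0, -0.5], "delta_rot": [0, 0, 0]}, {"dp": [0, 0, -0.7], "delta_rot": [0, 0, 0]}, {"dp": [0, 0, -0.7], "delta_rot": [0, 0, 0]}, {"dp": [0, 0, -0.4], "delta_rot": [0, 0, 0]}, {"dp": [0, 0, -0.3], "delta_rot": [0, 0, 0]}, {"dp": [0, 0, -0.2], "delta_rot": [0, 0, 0]}, {"dp": [0, 0, 0], "delta_rot": [0, 0, 0]}]}}

```text
time: 8.2
tool_pos: [595.7, -271.8, 224.5]
tcp_rot: [0.889, 0.457, -0.0, -0.0]
contact_force: [0.6, -1.2, -2.0]
finger_gap: 0.094
grip_force: 29.8
```

```bash
python3 - <<'E'
from h import *
s=get_state();print(s['tool_pos'],s['contact_force'],s['time'])
w=grab_frame('wrist');a=grab_frame('side')
m=np.hstack([cv2.resize(w,(400,300)),cv2.resize(a[150:300,300:500],(400,300),interpolation=cv2.INTER_CUBIC)])
cv2.imwrite('pics/f.png',m)
E
```

```text
[ 595.68239675 -271.82023881  224.49625955] [ 0.57353101 -1.19321865 -2.04609828] 8.2
```

View pics/f.png

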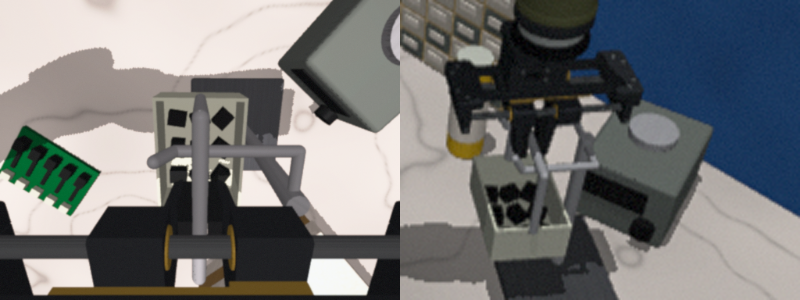

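The bar at column 200 lies over the prong, between the upturned tip at (155,160) and the crossbar at (298,152). I lower the last few millimetres to contact.

{"name": "carry_out", "arguments": {"moves": [{"dp": [0, 0, -0.15], "delta_rot": [0, 0, 0]}, {"dp": [0, 0, -0.15], "delta_rot": [0, 0, 0]}, {"dp": [0, 0, 0], "delta_rot": [0, 0, 0]}]}}

```text
time: 8.6
tool_pos: [595.8, -271.8, 221.6]
tcp_rot: [0.889, 0.457, 0.0, -0.0]
contact_force: [0.9, 1.2, -2.9]
finger_gap: 0.091
grip_force: 29.7
```

{"name": "carry_out", "arguments": {"moves": [{"dp": [0, 0, -0.1], "delta_rot": [0, 0, 0]}, {"dp": [0, 0, -0.1], "delta_rot": [0, 0, 0]}, {"dp": [0, 0, 0], "delta_rot": [0, 0, 0]}]}}

```text
time: 8.9
tool_pos: [595.9, -271.9, 221.1]
tcp_rot: [0.889, 0.457, 0.0, 0.0]
contact_force: [-1.8, 2.0, 6.0]
finger_gap: 0.094
grip_force: 29.1
```

Contact is made, with 6 N upward. I release with a partial opening so the fingers stay clear of the post.

{"name": "carry_out", "arguments": {"moves": [{"dp": [0, 0, 0.05], "delta_rot": [0, 0, 0]}, {"dp": [0, 0, 0], "delta_rot": [0, 0, 0]}, {"dp": [0, 0, 0], "delta_rot": [0, 0, 0]}, {"dp": [0, 0, 0], "delta_rot": [0, 0, 0]}, {"dp": [0, 0, 0], "delta_rot": [0, 0, 0]}, {"dp": [0, 0, 0], "delta_rot": [0, 0, 0]}, {"dp": [0, 0, 0], "delta_rot": [0, 0, 0]}], "hand": 120}}

```text
time: 9.6
tool_pos: [595.8, -271.8, 220.2]
tcp_rot: [0.889, 0.457, -0.0, 0.0]
contact_force: [0.0, -0.3, -0.5]
finger_gap: 0.527
grip_force: 0.0
```

{"name": "carry_out", "arguments": {"moves": [{"dp": [0, 0, 0.6], "delta_rot": [0, 0, 0]}, {"dp": [0, 0, 1.5], "delta_rot": [0, 0, 0]}, {"dp": [0, 0, 2.5], "delta_rot": [0, 0, 0]}, {"dp": [0, 0, 3], "delta_rot": [0, 0, 0]}, {"dp": [0, 0, 1.5], "delta_rot": [0, 0, 0]}, {"dp": [0, 0, 0], "delta_rot": [0, 0, 0]}]}}

```text
time: 10.2
tool_pos: [597.0, -272.7, 314.3]
tcp_rot: [0.889, 0.457, 0.002, 0.002]
contact_force: [0.7, -0.6, -0.1]
finger_gap: 0.526
grip_force: 0.0
```

```bash
python3 - <<'E'
from h import *
s=get_state();print(s['tool_pos'],s['contact_force'],s['finger_gap'],s['time'])
w=grab_frame('wrist');a=grab_frame('side')
m=np.hstack([cv2.resize(w,(400,300)),cv2.resize(a[150:300,300:500],(400,300),interpolation=cv2.INTER_CUBIC)])
cv2.imwrite('pics/g.png',m)
E
```

```text
[ 597.03529701 -272.71257195  314.34193947] [ 0.67824141 -0.56655841 -0.14466015] 0.5262865444259548 10.2
```

View pics/g.png

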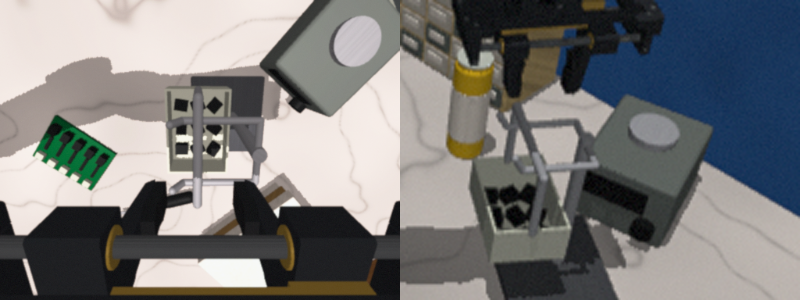

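The basket hangs with its bar over both prongs at column 197, and the parts are still inside. The gripper is clear. Next is the kickstand; first I check the clearance to the cabinet behind it.

```bash
python3 - <<'E'
from h import *
b=onplane('top',(135,104),2,0);c=onplane('top',(289,104),2,0);print(b,c)
# top front edge: same x,y, find z matching row 67
for z in(100,150,200,250,300): print(z,proj('top',[[b[0],b[1],z],[c[0],c[1],z]]).round())
E
```

```text
[807.43312552 375.57958221   0.        ] [813.72423544 -89.43447436   0.        ]
100 [[123.  90.]
 [294.  90.]]
150 [[117.  82.]
 [296.  82.]]
200 [[109.  73.]
 [299.  73.]]
250 [[101.  63.]
 [302.  63.]]
300 [[ 91.  52.]
 [306.  52.]]
```

{"name": "carry_out", "arguments": {"moves": [{"dp": [1, 4, 0], "delta_rot": [0, 0, 0.053]}, {"dp": [1, 4, 0], "delta_rot": [0, 0, 0.053]}, {"dp": [1, 4, 0], "delta_rot": [0, 0, 0.053]}, {"dp": [1, 4, 0], "delta_rot": [0, 0, 0.053]}, {"dp": [1, 4, 0], "delta_rot": [0, 0, 0.053]}, {"dp": [1, 4, 0], "delta_rot": [0, 0, 0.053]}, {"dp": [1, 4, 0], "delta_rot": [0, 0, 0.053]}, {"dp": [1.2, 4, 0], "delta_rot": [0, 0, 0.053]}], "hand": 255}}

```text
time: 11.1
tool_pos: [677.0, 49.8, 309.5]
tcp_rot: [0.773, 0.635, -0.001, -0.001]
contact_force: [-0.2, -0.7, 0.2]
finger_gap: 0.004
grip_force: 0.0
```

{"name": "carry_out", "arguments": {"moves": [{"dp": [0, 0.3, -3], "delta_rot": [0, 0, 0]}, {"dp": [0, 0, -3.5], "delta_rot": [0, 0, 0]}, {"dp": [0, 0, -3.5], "delta_rot": [0, 0, 0]}, {"dp": [0, 0, -2.3], "delta_rot": [0, 0, 0]}, {"dp": [0, 0, 0], "delta_rot": [0, 0, 0]}]}}

```text
time: 11.6
tool_pos: [674.1, 51.2, 182.9]
tcp_rot: [0.773, 0.634, -0.004, -0.003]
contact_force: [0.0, 0.1, -0.1]
finger_gap: 0.007
grip_force: 0.0
```

```bash
python3 - <<'E'
from h import *
s=get_state();print(s['tool_pos'],s['tcp_rot'],s['contact_force'],s['finger_gap'],s['time'],s['joints'].round(2))
w=grab_frame('wrist');a=grab_frame('side')
m=np.hstack([cv2.resize(w,(400,300)),cv2.resize(a[100:235,200:380],(400,300),interpolation=cv2.INTER_CUBIC)])
cv2.imwrite('pics/i.png',m)
print(proj('wrist',[[632,60,180]])*400/512)
E
```

```text
[674.10056062  51.19582856 182.88622502] [ 0.77310482  0.6342558  -0.0043846  -0.00304972] [ 0.01371202  0.0992389  -0.06687406] 0.0065933839137905246 11.6 [-0.21  0.85  0.13  1.47 -0.13  0.84 -0.23]
[[128.74626922 203.50704255]]
```

View pics/i.png

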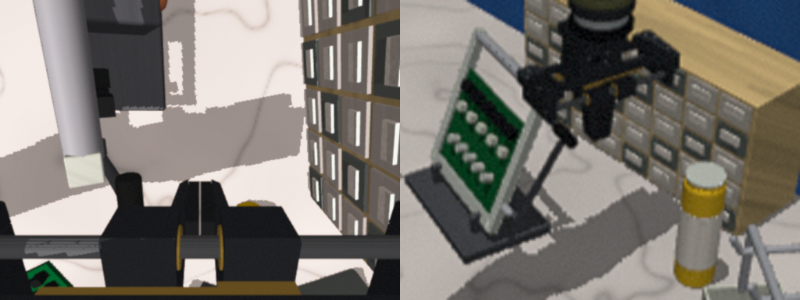

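The foot is at (128,185) in the wrist view, left (-x) of the closed fingers at (200,200), and the rail end is at (80,170), clear of them. Next I push the foot over its centre.

{"name": "carry_out", "arguments": {"moves": [{"dp": [-1.5, 0.3, 0], "delta_rot": [0, 0, 0]}, {"dp": [-1.5, 0.3, 0.4], "delta_rot": [0, 0, 0]}, {"dp": [-1.5, 0.3, 0.4], "delta_rot": [0, 0, 0]}, {"dp": [-1.5, 0.3, 0.4], "delta_rot": [0, 0, 0]}, {"dp": [-1.5, 0.3, 0.2], "delta_rot": [0, 0, 0]}, {"dp": [-1.5, 0.3, 0], "delta_rot": [0, 0, 0]}, {"dp": [-1.5, 0.3, 0], "delta_rot": [0, 0, 0]}, {"dp": [-1.5, 0.3, 0], "delta_rot": [0, 0, 0]}]}}

```text
time: 12.5
tool_pos: [558.6, 75.4, 204.2]
tcp_rot: [0.773, 0.634, 0.002, 0.001]
contact_force: [0.0, -0.2, 0.4]
finger_gap: 0.009
grip_force: 0.0
```

{"name": "carry_out", "arguments": {"moves": [{"dp": [-1.5, 0.3, 0], "delta_rot": [0, 0, 0]}, {"dp": [-1.5, 0.3, 0], "delta_rot": [0, 0, 0]}, {"dp": [0, 0, 0], "delta_rot": [0, 0, 0]}, {"dp": [0, 0, 0], "delta_rot": [0, 0, 0]}, {"dp": [0, 0, 0], "delta_rot": [0, 0, 0]}]}}

```text
time: 13.0
tool_pos: [529.4, 81.0, 203.0]
tcp_rot: [0.773, 0.634, 0.001, 0.001]
contact_force: [-0.2, -0.2, -0.4]
finger_gap: 0.004
grip_force: 0.0
```

```bash
python3 - <<'E'
from h import *
s=get_state();print(s['tool_pos'],s['contact_force'],s['time'])
a=grab_frame('side');b=grab_frame('top')
m=np.hstack([cv2.resize(b[110:245,130:310],(400,300),interpolation=cv2.INTER_CUBIC),cv2.resize(a[115:250,185:365],(400,300),interpolation=cv2.INTER_CUBIC)])
cv2.imwrite('pics/j.png',m)
print('expected foot down side/top',proj('side',[[437,99,57]]),proj('top',[[437,99,57]]))
for c in('side','top'):print([(d['point'],d['confidence']) for d in recognise('kick_foot',c)[:2]])
E
```

```text
[529.37058963  80.97640198 202.96666318] [-0.1800227  -0.23105889 -0.35285375] 13.0
expected foot down side/top [[211.23592101 218.61427336]] [[222.72679175 228.11892417]]
[([492.2, 80.8, 65.1], 0.76), ([588.8, -274.8, 117.8], 0.65)]
[([590.7, -271.8, 109.3], 0.52)]
```

View pics/j.png

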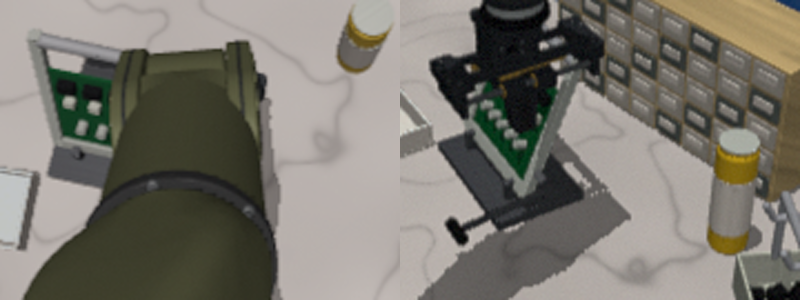

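The foot is at side pixel (211,218.5), exactly where it is predicted for fully down at (211,218.6). Next I rise and go over the rail, opening the fingers.

{"name": "carry_out", "arguments": {"moves": [{"dp": [0, 0, 3], "delta_rot": [0, 0, 0]}, {"dp": [0, 0, 4], "delta_rot": [0, 0, 0]}, {"dp": [1.5, 1.5, 1], "delta_rot": [0, 0, 0]}, {"dp": [3, 2.5, 0], "delta_rot": [0, 0, 0]}, {"dp": [3, 2.5, 0], "delta_rot": [0, 0, 0]}, {"dp": [3, 2.5, 0], "delta_rot": [0, 0, 0]}, {"dp": [1.7, 1.7, 0], "delta_rot": [0, 0, 0]}, {"dp": [0, 0, 0], "delta_rot": [0, 0, 0]}], "hand": 0}}

```text
time: 14.0
tool_pos: [651.2, 191.7, 281.1]
tcp_rot: [0.772, 0.636, 0.001, -0.001]
contact_force: [-0.0, -0.8, -1.0]
finger_gap: 0.706
grip_force: 0.0
```

{"name": "carry_out", "arguments": {"moves": [{"dp": [0, 0, 0], "delta_rot": [0, 0, 0]}, {"dp": [0, 0, 0], "delta_rot": [0, 0, 0]}, {"dp": [0, 0, 0], "delta_rot": [0, 0, 0]}]}}

```text
time: 14.3
tool_pos: [649.3, 186.8, 282.5]
tcp_rot: [0.774, 0.634, -0.0, 0.0]
contact_force: [0.2, -0.1, 0.2]
finger_gap: 0.976
grip_force: 0.0
```

```bash
python3 - <<'E'
from h import *
s=get_state();print(s['tool_pos'],s['tcp_rot'],s['finger_gap'],s['time'])
w=grab_frame('wrist')
cv2.imwrite('pics/k.png',w)
print(proj('wrist',[[651,188.5,213],[668,273,213],[634,104,213],[s['tool_pos'][0],s['tool_pos'][1],213]]))
E
```

```text
[649.31139291 186.80681742 282.54462161] [ 7.73701614e-01  6.33550064e-01 -3.18480131e-04  1.66055399e-04] 0.9760457528993727 14.3
[[257.35773614 209.50320478]
 [257.66160901  79.21988435]
 [257.124485   309.50796393]
 [255.47879816 212.1116264 ]]
```

View pics/k.png

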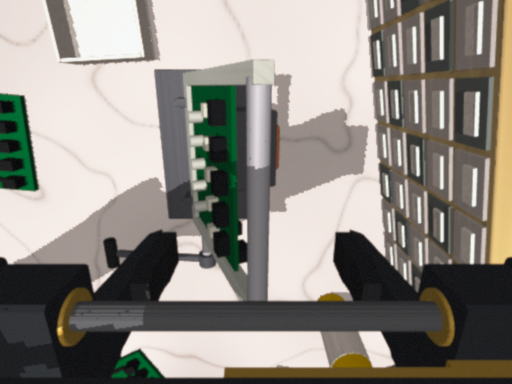

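The rail runs along column 259, against a predicted 257, centred between the open fingers. Descend and grip.

{"name": "carry_out", "arguments": {"moves": [{"dp": [0.1, 0, -2], "delta_rot": [0, 0, 0]}, {"dp": [0, 0, -2], "delta_rot": [0, 0, 0]}, {"dp": [0, 0, -1.7], "delta_rot": [0, 0, 0]}, {"dp": [0, 0, -1], "delta_rot": [0, 0, 0]}, {"dp": [0, 0, 0], "delta_rot": [0, 0, 0]}, {"dp": [0, 0, 0], "delta_rot": [0, 0, 0]}]}}

```text
time: 14.95
tool_pos: [651.1, 188.0, 215.9]
tcp_rot: [0.773, 0.634, 0.0, 0.0]
contact_force: [-0.5, -0.6, 0.7]
finger_gap: 1.0
grip_force: 0.0
```

{"name": "carry_out", "arguments": {"moves": [{"dp": [0, 0, 0], "delta_rot": [0, 0, 0]}, {"dp": [0, 0, 0], "delta_rot": [0, 0, 0]}, {"dp": [0, 0, 0], "delta_rot": [0, 0, 0]}, {"dp": [0, 0, 0], "delta_rot": [0, 0, 0]}, {"dp": [0, 0, 0], "delta_rot": [0, 0, 0]}, {"dp": [0, 0, 0], "delta_rot": [0, 0, 0]}, {"dp": [0, 0, 0], "delta_rot": [0, 0, 0]}, {"dp": [0, 0, 0], "delta_rot": [0, 0, 0]}], "hand": 255}}

```text
time: 15.75
tool_pos: [650.8, 188.2, 215.2]
tcp_rot: [0.773, 0.634, 0.0, 0.0]
contact_force: [-0.0, 0.5, -0.2]
finger_gap: 0.299
grip_force: 0.0
```

{"name": "carry_out", "arguments": {"moves": [{"dp": [0, 0, 0], "delta_rot": [0, 0, 0]}, {"dp": [0, 0, 0], "delta_rot": [0, 0, 0]}, {"dp": [0, 0, 0], "delta_rot": [0, 0, 0]}, {"dp": [0, 0, 0], "delta_rot": [0, 0, 0]}]}}

```text
time: 16.15
tool_pos: [651.2, 188.0, 215.3]
tcp_rot: [0.773, 0.634, 0.0, 0.0]
contact_force: [1.1, 0.1, -0.9]
finger_gap: 0.161
grip_force: 29.6
```

{"name": "carry_out", "arguments": {"moves": [{"dp": [-0.76, 0.15, 0.32], "delta_rot": [0, 0, 0]}, {"dp": [-0.77, 0.15, 0.3], "delta_rot": [0, 0, 0]}, {"dp": [-0.78, 0.16, 0.27], "delta_rot": [0, 0, 0]}, {"dp": [-0.79, 0.16, 0.23], "delta_rot": [0, 0, 0]}, {"dp": [-0.8, 0.16, 0.19], "delta_rot": [0, 0, 0]}, {"dp": [-0.81, 0.16, 0.16], "delta_rot": [0, 0, 0]}, {"dp": [-0.81, 0.16, 0.12], "delta_rot": [0, 0, 0]}, {"dp": [0, 0, 0], "delta_rot": [0, 0, 0]}]}}

```text
time: 16.95
tool_pos: [593.9, 199.8, 231.3]
tcp_rot: [0.773, 0.635, -0.001, -0.001]
contact_force: [2.6, 1.3, -3.5]
finger_gap: 0.163
grip_force: 29.9
```

{"name": "carry_out", "arguments": {"moves": [{"dp": [-0.82, 0.16, 0.09], "delta_rot": [0, 0, 0]}, {"dp": [-0.82, 0.16, 0.05], "delta_rot": [0, 0, 0]}, {"dp": [-0.82, 0.16, 0.02], "delta_rot": [0, 0, 0]}, {"dp": [0, 0, 0], "delta_rot": [0, 0, 0]}, {"dp": [0, 0, 0], "delta_rot": [0, 0, 0]}]}}

```text
time: 17.45
tool_pos: [570.6, 204.5, 232.7]
tcp_rot: [0.773, 0.634, 0.0, -0.0]
contact_force: [2.2, 3.0, -5.2]
finger_gap: 0.164
grip_force: 29.9
```

```bash
python3 - <<'E'
from h import *
grab_frame('side')
for q in('kick_foot','basket','rail'):print(q,[(np.round(d['point']),round(d['confidence'],2)) for d in recognise(q,'side')[:2]])
m=silhouettes('kick_foot','side')[0]['mask'];ys,xs=np.nonzero(m)
print(xs.min(),xs.max(),ys.min(),ys.max(),'expect foot',proj('side',[[571-25.5-111,204.5-127.4+22,10]]))
s=get_state();print(s['tool_pos'],s['contact_force'],s['grip_force'])
E
```

```text
kick_foot [(array([484.,  81.,  44.]), 0.7), (array([ 627., -315.,   14.]), 0.6)]
basket [(array([ 589., -276.,  117.]), 0.71), (array([ 436., -389.,   24.]), 0.44)]
rail [(array([559., 170., 239.]), 0.46)]
206 250 196 237 expect foot [[211.93243942 231.31260558]]
[571.28224446 204.31542808 232.67705456] [ 1.48610844  3.18787475 -5.09118147] 29.956614151597023
```

The kickstand is down, the basket is hanging, and the rail is held upright with the net displacement matching the geometry (82 mm back, 17.4 mm up).

```bash
python3 -c "
from workcell import *
print(close_job())"
```

```text
the job is handed in; nothing more can be done
None
```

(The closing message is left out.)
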